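# Refit and latch the cover of the load-cell amplifier box

### The job

Close the open grey amplifier box: pick up its blue cover by the black handle, hold it tilted with the bare metal tab down, hook the tab under the box's steel lip, and lower the other edge until the cover lies flat in its seat. Then pull the red latch knob up against its spring, turn it clockwise until the latch arm points straight across the cover's edge, and let it down so that the arm rests on the cover between the two ribs. Leave the tools, weights and vials round about where they are.

Things in the scene. Friction and masses are not known exactly. Their poses are not given: they have to be found in the camera images.
- amp_box: Grey amplifier box, open at the top, green circuit board inside; screwed down. Origin under its middle, on the worktop; z up; x runs from the steel lip (-x side, towards the robot give or take 0.3 rad) to the red latch (+x side). 189 mm along x (-83 to +106 mm; sockets to -88), 114 mm along y (142 over the ears at its foot), walls to z = 52 mm.
- seat (a point): Centre of the seat: the cover's origin comes here when fully home (box frame (0, 0, 45) mm; play 1.5 mm in x, 2 mm in y). A level ledge runs round the mouth at this height. The mouth is a pocket x -77.5 to +65.5 mm, y -52 to +52 mm; side walls and the +x wall rise 7 mm above the ledge.
- lip_edge (a point): Middle of the lower free edge of the bright steel lip, box frame (-70.5, 0, 53.5) mm. The lip runs along the whole -x side, 4 mm thick (z 53.5 to 57.5 mm), and overhangs the pocket by 7 mm, leaving a slot 8.5 mm high over the ledge, closed at x = -77.5 mm. The cover (140 mm with tab) does not pass flat between the lip and the +x wall (136 mm).
- cover: Loose blue cover, about 0.3 kg, lying on the worktop, handle up. Origin under the middle of its plate, 128 x 100 x 12 mm (x -64 to +64 mm, y -50 to +50, z 0 to 12); z up. From its -x side sticks out a bare metal tab, flush with the underside: x -76 to -64 mm, 92 mm wide, 4 mm thick. +x points away from the robot give or take 0.5 rad at the start.
- cover_grip (a point): Centre of the bar of the cover's black bow handle, cover frame (-15, 0, 36) mm; grip the cover here. The bar runs along the cover's y, 70 mm long, 12 mm wide along x (grip across this), z 29 to 41 mm, on two posts at y = -30 and +30 mm.
- tab_edge (a point): Middle of the tab's lower free edge, cover frame (-76, 0, 0) mm. It goes under the lip; held tilted by 0.15 to 0.3 rad, +x edge up, the cover enters the slot with room to spare.
- rib_gap (a point): On top of the cover near its +x edge, cover frame (54, 0, 12) mm, midway between two small ribs along x (3 mm high, x 45 to 63 mm, at y = -13.5 and +13.5 mm, 24 mm clear between them). A bare metal wear pad lies between them; the latch arm rests here.
- knob_grip (a point): On the axis of the red latch knob at the height to grip it; rises with the knob. Box frame (92, 0, 82) mm when the knob is down. The knob is round and upright, 27 mm across, from 18 mm below this point to 10 mm above it; just under it is the latch arm.
- latch_tip (a point): Middle of the underside of the steel latch arm at its free end, 38 mm from the knob's axis; at box z = 52.5 mm when the knob is down. The arm is 10 mm wide and 5 mm thick; the knob's lower end is 6.5 mm above its top.
- latch_lift (a joint): How far the latch (knob and arm together) is pulled up, m: 0 = down on its stop, 0.014 = fully up. A spring pulls it down: about 4 N at 0, 9 N at 0.014. To swing the arm over the seated cover and its rib it must be up more than 0.0075 (0.010 to 0.012 is good); resting on the cover between the ribs it reads about 0.0045.
- latch_turn (a joint): Angle of knob and arm, rad: 0 = arm points to the box's -x, straight across the cover's edge (a stop is there); 1.2 to 1.55 at the start = arm swung aside to the box's -y. Turning the knob clockwise seen from above lowers the value. It turns easily (0.02 N m) and stays where it is left.
- weight_500: brass-coloured weight with a knob, 38 mm across, 62 mm tall, standing; origin under its centre. Bystander
- weight_200: brass-coloured weight with a knob, 29 mm across, 48 mm tall, standing; origin under its centre. Bystander
- vial_a: white vial with a blue cap, 26 mm across, 58 mm tall, standing; origin under its centre. Bystander
- vial_b: orange vial with a red cap, 26 mm across, 58 mm tall, standing; origin under its centre. Bystander
- driver_red: screwdriver with a red handle, 184 mm long, lying. Bystander
- driver_green: screwdriver with a green handle, 149 mm long, lying. Bystander
- spanner: steel open-ended spanner, 155 mm long, lying. Bystander
- hex_key_6: dark L-shaped hex key, 88 x 33 mm, 7 mm thick, lying. Bystander
- caliper: caliper, 236 x 66 x 14 mm, lying. Bystander

How it is judged:
By the outcome, as a careful person would: the job done as asked, in the order asked, and still so for the second after the job is handed in, with the robot touching nothing.
It also fails if it takes over 54 s, if anything falls off the work surface, if the arm or the gripper's body presses on something with over 40 N, if the wrist force passes 120 N, or if a joint passes its speed limit or range.

### The arm

A 6-joint arm with a two-finger parallel gripper is mounted at the origin on a cart in front of the work surface, level with it; the furniture and walls round the work are solid. World frame = base frame: x ahead of the robot, y to its left, z up, the work surface at z = 0. Lengths are in m, angles in rad, forces in N, time in s.
With the tool pointing down it reaches from about 0.35 to 0.8 m from the base axis. Payload 7.3 kg.
Tool frame: the origin (TCP) lies at the very end of the fingers, on their centre line; the grasp point (between the pads) lies behind it (r.grip_depth is the z of the grasp point in the tool frame, in m); z points along the fingers, y is the line along which they close (so a half turn about z gives the same grasp; the last joint's range is limited). The gripper opens to 85 mm and grips with 20 to 120 N. Pads are 22 mm wide; open, the fingers measure 114 mm over their backs; the gripper's body (76 mm by 85 mm) begins 54 mm behind the grasp point. The pads swing forward as they close: fully open they stand 13 mm farther back than shut.
Start: joints at [-1.273, 0.342, 1.524, -0, 1.275, -0.146], TCP at [0.225, -0.474, 0.231] pointing down, gripper open.
Joint ranges: [-2.53, 2.53], [-0.77, 2.02], [0.04, 2.7], [-1, 4.14], [0.28, 2.66], [-3.11, 3.11]. Speed limits (rad/s): [2.57, 2.57, 3.14, 3.14, 3.14, 3.14].

### API

Orientations are given as a unit quaternion [x, y, z, w].
In Python, from station import observe, cams, r, boxes_of, tip_of gives the robot as it stands. The module is installed in compiled form; this text tells all that it offers.
- The arm moves only by the tool play_rows, never from a script. Its argument "motion" is one flat list of numbers, 7 for each row, row after row: the turn, a rotation vector about the world's x, y, z in units of 5 degrees (1.0 is 5 degrees), then the shift along the world's x, y, z in m, then the gripper's target within -1 to 1 (fully open at 1, half-way at 0, shut at -1). In form: [wx, wy, wz, dx, dy, dz, fingers, wx, wy, wz, dx, dy, dz, fingers, ...]. A call has 1 to 10 rows; each row shifts and turns the commanded pose from where the row before left it; what a row does not reach is not made up. A row lasts 1/8 s, in which the tool goes at most 62.5 mm and 10.7 degrees, less where a joint would pass 70% of its speed; a pose out of reach is approached as far as the arm can. A call is refused whole if a number of a shift passes 0.0625 or a number of a turn 1, either way. A call with a gripper value outside its range is refused whole. The fingers move at their own pace and stop on an object; the grip force is fixed at half the most. Time passes only in rows, so rows that do not move let the fingers close. It gives the time, the measured TCP pose, the force, the opening and the grip force at its end, in the units of the state.
- observe(): the state, without advancing time (a new reading comes with each control period).
- cams.get_image(name): name is "side" or "top" or "wrist"; returns a dict with "pixels" (384x512x3 uint8, red, green, blue), "fx", "fy", "cx", "cy" (pixels), "extrinsics" (4x4, takes a point from world to camera coordinates). Camera axes: x right, y up, looking along -z (the intrinsics and any distortion apply to the point x, -y, -z); pixel columns grow to the right and rows downward; lengths in m; the calibration is good to about 2 mm. A picture is of the moment at which its call begins. There is no depth.
- r.finish_job(): hands the job in; it is judged then, once.
Trained networks look in a picture, given as the dict that the camera call returned (one of the last four; its "shot" number tells which), for a name from the list of things; names that differ only in an ending like _2 or _b are one class to them, and where a whole thing is asked for, a point or a joint stands for the part that bears it (a point fixed in the world has none). Each returns a list of dicts, best first, with "p" (0 to 1); they miss things now and then, are a little off and sometimes report something else, mostly with a low value. They report only what shows in the picture. A call takes as long as a camera call.
- boxes_of(picture, target): "point" ([x, y, z] in m, in the coordinates of the camera as it stood for that picture, good to about 4 mm: the middle of the surface that is visible of it).
- tip_of(picture, target): "point" ([x, y, z] in m, in the coordinates of the camera as it stood for that picture, good to about 4 mm: a listed point, or the origin of a listed thing).
The state is a dict: "t": time; "joints": joint angles; "dq": joint speeds; "joint_torque": joint torques, N m; "tcp_pos": TCP position; "tool_rot": TCP orientation; "contact_force": force on the tool from outside, world axes, zero at the start; "torque": the same for the moment, N m; "gripper_width": finger opening in m; "grasp_force": force on a finger pad.
Only numpy, scipy, OpenCV 4.12 (cv2) and the standard library are available. Lean on these libraries where they do the work, as an engineer would, in place of code of your own. Each camera call takes 0.05 s, during which the arm holds its last target. There are 200 camera calls.

## Working session

There is one attempt and no reset: what is moved stays moved. The work goes in short steps, Python scripts to look and compute and a tool call to move; the robot and the scene stay as the last step left them, time stands still between calls to the robot, and variables do not carry over. Pictures are saved under pics/ and viewed, at most 12 in all, crops included, and the job is handed in when it is done.

Besides the shell and the picture viewer there is one more tool, called in YAML: its name, and indented under it one key for each argument. play_rows: Moves the arm, as the interface text tells. Its arguments: {"type":"object","properties":{"motion":{"type":"array"}},"required":["motion"]}

```bash
mkdir -p pics; cat > h.py <<'E'
import numpy as np, cv2
from station import observe, cams, r, boxes_of, tip_of
from scipy.spatial.transform import Rotation as R
def world(pic,p):
    E=np.array(pic["extrinsics"]); return (np.linalg.inv(E)@np.r_[p,1])[:3]
def look(cam,names,f=tip_of):
    pic=cams.get_image(cam); out={}
    for n in names:
        d=f(pic,n)
        out[n]=[(round(x["p"],2),np.round(world(pic,x["point"]),4).tolist()) for x in d[:2]]
    return pic,out
def save(pic,name,s=1.0):
    cv2.imwrite("pics/"+name,cv2.resize(pic["pixels"][:,:,::-1],None,fx=s,fy=s))
def st():
    o=observe(); print("t",round(o["t"],2),"tcp",np.round(o["tcp_pos"],4),"rotmat",np.round(R.from_quat(o["tool_rot"]).as_matrix(),3).tolist(),"F",np.round(o["contact_force"],1),"w",round(o["gripper_width"],4),"g",o["grasp_force"],"j",np.round(o["joints"],3))
E
python3 - <<'E'
from h import *
st(); print(r.grip_depth)
N=["amp_box","seat","lip_edge","cover","cover_grip","tab_edge","rib_gap","knob_grip","latch_tip"]
for c in ["top","side"]:
    p,o=look(c,N); save(p,c+"0.png",1.5)
    for k,v in o.items(): print(c,k,v)
p,o=look("top",["weight_500","weight_200","vial_a","driver_red","driver_green","spanner","hex_key_6","caliper"])
for k,v in o.items(): print(k,v)
E
```

```text
t 0.0 tcp [ 0.2253 -0.4737  0.2306] rotmat [[0.903, 0.429, -0.0], [0.429, -0.903, 0.002], [0.0, -0.002, -1.0]] F [0.5 0.6 0.8] w 0.0854 g 0.0 j [-1.273  0.343  1.525  0.     1.275 -0.146]
-0.0187
top amp_box [(0.84, [0.4861, 0.172, 0.0018])]
top seat []
top lip_edge [(0.56, [0.4159, 0.152, 0.0524])]
top cover [(0.81, [0.4596, -0.0725, 0.0016])]
top cover_grip [(0.71, [0.4446, -0.0636, 0.0337])]
top tab_edge [(0.8, [0.3953, -0.0375, 0.0032])]
top rib_gap [(0.84, [0.5083, -0.0952, 0.0087])]
top knob_grip [(0.42, [0.5783, 0.1936, 0.0832]), (0.38, [0.634, 0.3751, -0.0036])]
top latch_tip [(0.42, [0.387, -0.3961, -0.0033]), (0.4, [0.5752, 0.158, 0.0559])]
side amp_box [(0.88, [0.4833, 0.1704, 0.0038])]
side seat [(0.7, [0.4828, 0.1688, 0.0474])]
side lip_edge [(0.81, [0.414, 0.15, 0.0534])]
side cover [(0.46, [0.6556, 0.0112, 0.0053])]
side cover_grip []
side tab_edge []
side rib_gap []
side knob_grip [(0.62, [0.5749, 0.1928, 0.0794])]
side latch_tip [(0.75, [0.3857, -0.3978, 0.0058]), (0.63, [0.5735, 0.1531, 0.0509])]
weight_500 [(0.65, [0.4499, 0.3894, 0.0004]), (0.59, [0.4341, 0.3365, 0.0012])]
weight_200 [(0.65, [0.4499, 0.3894, 0.0004]), (0.59, [0.4341, 0.3365, 0.0012])]
vial_a [(0.46, [0.7814, -0.0655, 0.004]), (0.4, [0.7931, -0.0992, -0.0011])]
driver_red [(0.62, [0.5503, 0.4342, 0.0015])]
driver_green [(0.58, [0.6372, 0.3792, -0.0007]), (0.57, [0.4492, 0.3881, -0.001])]
spanner [(0.64, [0.5276, -0.3309, 0.0041]), (0.52, [0.4371, 0.3367, 0.0057])]
hex_key_6 [(0.39, [0.6552, 0.0151, -0.0015]), (0.38, [0.3943, -0.0375, 0.0016])]
caliper [(0.79, [0.3883, -0.3935, -0.0012])]
```

View pics/top0.png

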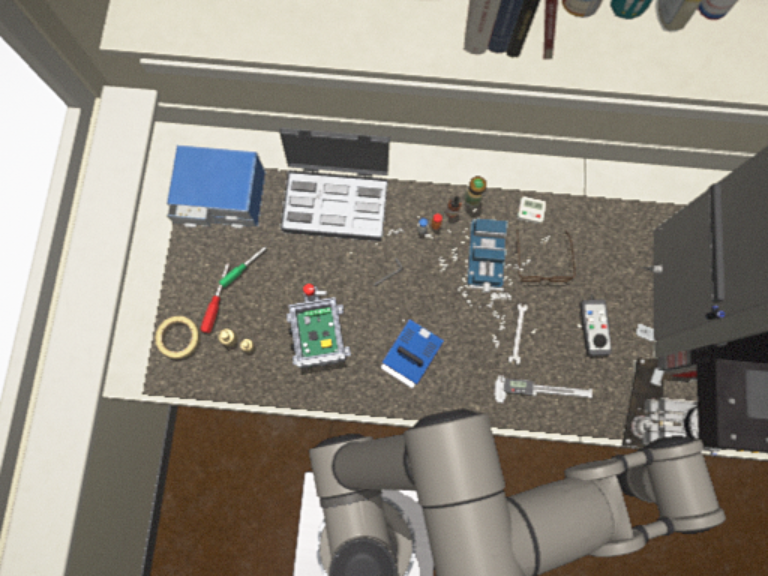

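View pics/side0.png

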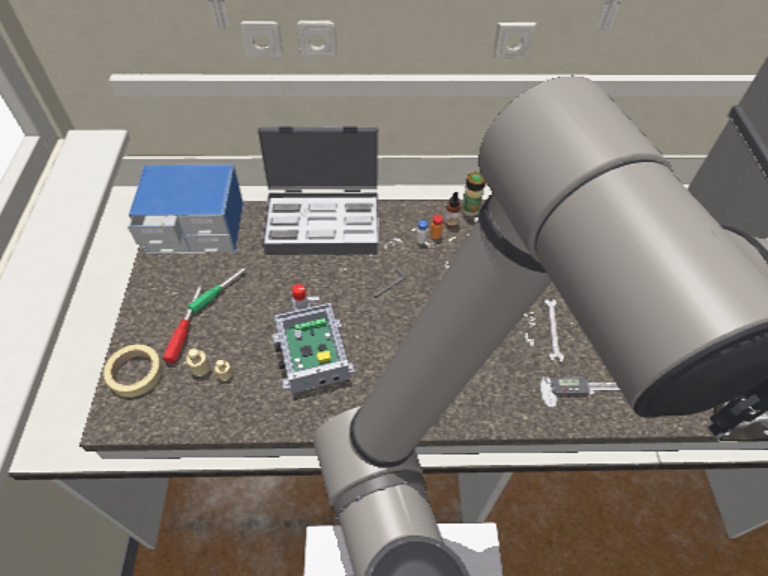

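The pictures show the cover at (412,350) in the top view, with its handle at (410,354) and its tab at the lower left. The box is at (318,332) and the red knob at (309,290). The networks agree with this. I'll move above the cover.

play_rows:
  motion: [0,0,0.75,0.021,0.041,0,1,0,0,0.75,0.021,0.041,0,1,0,0,0.75,0.021,0.041,0,1,0,0,0.75,0.021,0.041,0,1,0,0,0.75,0.021,0.041,0,1,0,0,0.75,0.021,0.041,0,1,0,0,0.75,0.021,0.041,0,1,0,0,0.75,0.021,0.041,0,1,0,0,0.75,0.021,0.041,0,1,0,0,0.75,0.021,0.041,0,1]

```text
t: 2.7
tcp_pos: [0.4361, -0.0628, 0.2316]
tool_rot: [0.852, 0.523, 0.0, 0.0]
contact_force: [0.3, -0.5, 0.4]
gripper_width: 0.0855
grasp_force: 0.0
```

```bash
python3 - <<'E'
from h import *
st()
p,o=look("wrist",["cover","cover_grip","tab_edge","rib_gap","seat","knob_grip","lip_edge","latch_tip"]); save(p,"w1.png")
for k,v in o.items(): print(k,v)
for c in ["side","top"]:
  p,o=look(c,["cover","cover_grip","tab_edge","rib_gap","seat","knob_grip","lip_edge","latch_tip"])
  for k,v in o.items(): print(c,k,v)
E
```

```text
t 2.7 tcp [ 0.4361 -0.0628  0.2316] rotmat [[0.453, 0.891, 0.001], [0.891, -0.453, -0.0], [-0.0, 0.001, -1.0]] F [ 0.3 -0.5  0.4] w 0.0855 g 0.0 j [-0.317  0.186  1.739 -0.     1.216  0.153]
cover []
cover_grip [(0.83, [0.4454, -0.0642, 0.0356])]
tab_edge [(0.85, [0.3939, -0.037, -0.0006])]
rib_gap [(0.68, [0.5092, -0.0992, 0.0085])]
seat [(0.23, [0.6576, 0.0142, -0.0019])]
knob_grip []
lip_edge []
latch_tip []
side cover []
side cover_grip []
side tab_edge [(0.64, [0.3952, -0.0389, 0.005])]
side rib_gap []
side seat [(0.71, [0.4838, 0.1644, 0.0437])]
side knob_grip []
side lip_edge [(0.8, [0.4151, 0.1521, 0.0536])]
side latch_tip []
top cover [(0.91, [0.4577, -0.0707, 0.0035])]
top cover_grip [(0.74, [0.4403, -0.0669, 0.0341])]
top tab_edge [(0.57, [0.3995, -0.0394, 0.0003])]
top rib_gap []
top seat []
top knob_grip [(0.49, [0.577, 0.1917, 0.0825]), (0.15, [0.4419, -0.0632, 0.0332])]
top lip_edge [(0.66, [0.4156, 0.1519, 0.0568])]
top latch_tip [(0.51, [0.5761, 0.1598, 0.0589])]
```

View pics/w1.png

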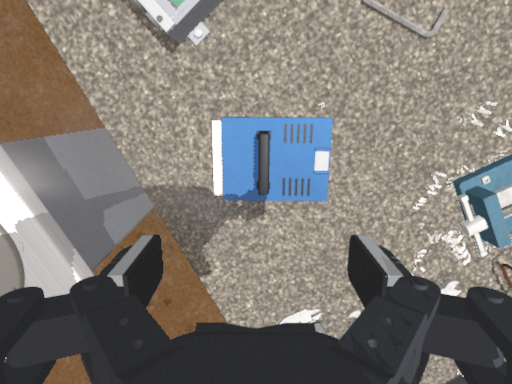

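The wrist view shows the cover square to the gripper, with its handle at (263,162) and the tab on the left at (217,158). I'll go down and grip.

play_rows:
  motion: [0,0,0,0.009,-0.0015,-0.04,1,0,0,0,0,0,-0.05,1,0,0,0,0,0,-0.05,1,0,0,0,0,0,-0.04,1,0,0,0,0,0,-0.02,1,0,0,0,0,0,-0.0135,1,0,0,0,0,0,0,-1,0,0,0,0,0,0,-1,0,0,0,0,0,0,-1,0,0,0,0,0,0,-1]

```text
t: 5.3
tcp_pos: [0.4449, -0.0658, 0.0184]
tool_rot: [0.853, 0.522, 0.001, 0.001]
contact_force: [6.8, -3.1, 1.8]
gripper_width: 0.0124
grasp_force: 2.8
```

play_rows:
  motion: [0,0,0,0,0,0,-1,0,0,0,0,0,0,-1,0,0,0,0,0,0,-1]

```text
t: 5.68
tcp_pos: [0.4449, -0.0658, 0.0186]
tool_rot: [0.853, 0.522, 0.0, 0.001]
contact_force: [-1.3, 0.6, 5.7]
gripper_width: 0.0108
grasp_force: 59.0
```

play_rows:
  motion: [0,0,0,0,0,0.04,-1,0,0,0,0,0,0.06,-1,0,0,0.5,0,0.01,0.06,-1,0,0,1,0,0.03,0,-1,0,0,1,0,0.03,0,-1,0,0,1,0,0.03,0,-1,0,0,1,0,0.03,0,-1,0,0,1,0,0.02,0,-1,0,0,1,0,0,0,-1,0,0,1,0,0,0,-1]

```text
t: 6.92
tcp_pos: [0.4439, 0.0847, 0.1776]
tool_rot: [0.638, 0.77, -0.0, -0.0]
contact_force: [-0.6, -0.1, -2.0]
gripper_width: 0.0105
grasp_force: 59.3
```

```bash
python3 - <<'E'
from h import *
st()
N=["cover_grip","tab_edge","rib_gap","seat","knob_grip","lip_edge","latch_tip","amp_box"]
for c in ["wrist","side","top"]:
  p,o=look(c,N)
  if c=="wrist": save(p,"w2.png")
  for k,v in o.items(): print(c,k,v)
E
```

```text
t 6.92 tcp [0.4439 0.0847 0.1776] rotmat [[-0.185, 0.983, -0.001], [0.983, 0.185, -0.0], [0.0, -0.001, -1.0]] F [-0.6 -0.1 -2. ] w 0.0105 g 59.33923423290253 j [ 0.019  0.266  1.797 -0.     1.08  -0.167]
wrist cover_grip [(0.8, [0.4428, 0.0859, 0.1991])]
wrist tab_edge [(0.77, [0.3864, 0.0766, 0.1548])]
wrist rib_gap [(0.69, [0.5141, 0.0968, 0.1663]), (0.43, [0.5731, 0.1957, 0.0839])]
wrist seat [(0.77, [0.4875, 0.17, 0.0447])]
wrist knob_grip [(0.88, [0.5736, 0.1948, 0.0824])]
wrist lip_edge [(0.92, [0.4188, 0.1508, 0.0541])]
wrist latch_tip [(0.8, [0.5765, 0.1521, 0.0543])]
wrist amp_box [(0.79, [0.4851, 0.1658, 0.0009])]
side cover_grip []
side tab_edge [(0.54, [0.39, 0.077, 0.1597])]
side rib_gap []
side seat [(0.79, [0.4829, 0.1695, 0.0456])]
side knob_grip []
side lip_edge [(0.76, [0.4143, 0.152, 0.0532])]
side latch_tip []
side amp_box [(0.89, [0.4835, 0.1726, 0.0036])]
top cover_grip [(0.75, [0.4411, 0.0843, 0.1932]), (0.32, [0.4161, 0.151, 0.0564])]
top tab_edge [(0.74, [0.3894, 0.0761, 0.1629])]
top rib_gap []
top seat [(0.77, [0.4883, 0.1781, 0.0463])]
top knob_grip []
top lip_edge [(0.84, [0.4181, 0.1498, 0.0549]), (0.47, [0.4875, 0.1762, 0.0463])]
top latch_tip [(0.25, [0.4441, 0.0851, 0.1929])]
top amp_box [(0.62, [0.488, 0.1758, 0.0024])]
```

View pics/w2.png

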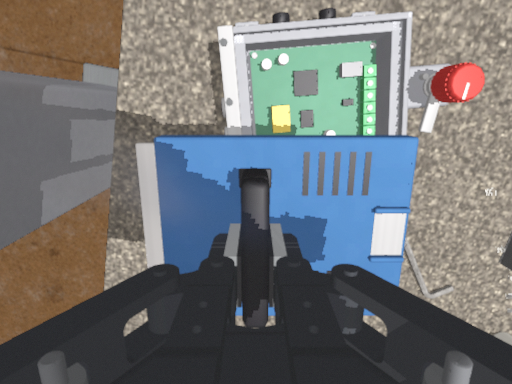

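```bash
cat > fit.py <<'E'
from h import *
from scipy.optimize import least_squares
M={"seat":(0,0,.045),"lip_edge":(-.0705,0,.0535),"knob_grip":(.092,0,.082),"amp_box":(0,0,0)}
C={"cover_grip":(-.015,0,.036),"tab_edge":(-.076,0,0),"rib_gap":(.054,0,.012)}
def fitbox(obs):
    def f(q):
        c,s=np.cos(q[2]),np.sin(q[2])
        return np.concatenate([(np.array([q[0]+c*M[n][0]-s*M[n][1],q[1]+s*M[n][0]+c*M[n][1]])-p[:2])/.004 for n,p in obs])
    return least_squares(f,[.485,.17,.25],loss="soft_l1").x
def proj(p,X):
    E=np.array(p["extrinsics"]); q=E@np.r_[X,1]
    return (int(round(p["fx"]*q[0]/-q[2]+p["cx"])),int(round(p["fy"]*-q[1]/-q[2]+p["cy"])))
E
python3 - <<'E'
from fit import *
obs=[]
p=None
for c in ["wrist","side","top"]:
  p_,o=look(c,M); p=p or p_
  for n,v in o.items():
    if v and v[0][0]>.4: obs.append((n,np.array(v[0][1])))
obs+=[("lip_edge",np.array([.4159,.152])),("knob_grip",np.array([.5783,.1936])),("knob_grip",np.array([.5749,.1928])),("knob_grip",np.array([.577,.1917]))]
q=fitbox(obs); print(np.round(q,4),len(obs))
img=cv2.resize(p["pixels"][:,:,::-1],None,fx=1.5,fy=1.5)
def W(x,y,z):
    c,s=np.cos(q[2]),np.sin(q[2]); return (q[0]+c*x-s*y,q[1]+s*x+c*y,z)
def poly(pts,col):
    a=np.int32([np.array(proj(p,X))*1.5 for X in pts]); cv2.polylines(img,[a],False,col,1)
poly([W(-.0775,-.052,.052),W(.0655,-.052,.052),W(.0655,.052,.052),W(-.0775,.052,.052)],(0,255,255))
poly([W(-.0705,-.05,.0575),W(-.0705,.05,.0575)],(255,0,255))
poly([W(-.083,.057,.052),W(.07,.057,.052),W(.07,-.057,.052)],(0,255,0))
o=observe();T=R.from_quat(o["tool_rot"]).as_matrix()
g=np.array(o["tcp_pos"])-.0187*T[:,2]
X,Z=T[:,1],-T[:,2];Y=np.cross(Z,X)
def K(x,y,z): return g+X*(x+.015)+Y*y+Z*(z-.036)
poly([K(-.064,-.05,.012),K(-.064,.05,.012),K(.064,.05,.012),K(.064,-.05,.012)],(0,0,255))
poly([K(-.076,-.046,.004),K(-.076,.046,.004)],(0,0,255))
cv2.imwrite("pics/ov.png",img)
E
```

```text
[0.4863 0.1701 0.2556] 14
```

View pics/ov.png

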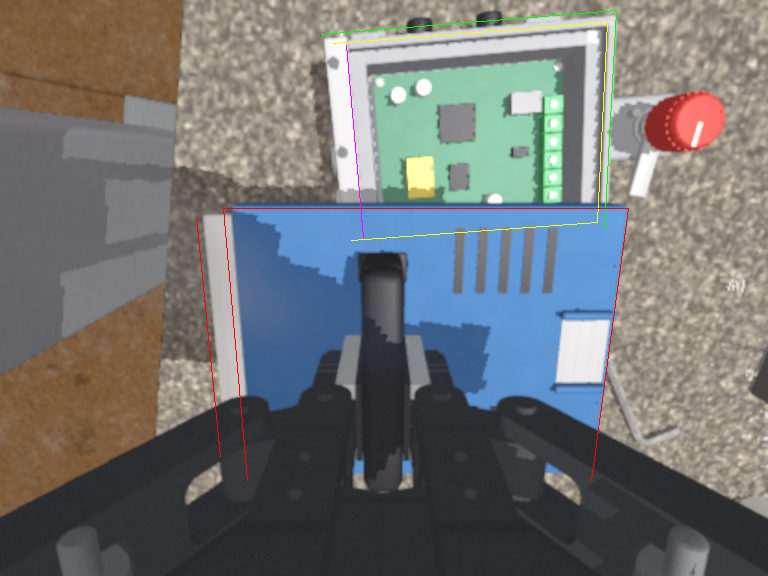

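```bash
python3 - <<'E'
from fit import *
p=cams.get_image("wrist"); print({k:v for k,v in p.items() if k!="pixels"})
E
```

```text
{'fx': 309.8116400067468, 'fy': 309.8116400067468, 'cx': 254.83274091755987, 'cy': 188.06278242858158, 'extrinsics': array([[ 0.98341194,  0.18138282,  0.00111014, -0.4538187 ],
       [-0.1748458 ,  0.94956303, -0.26030558,  0.01751658],
       [-0.0482691 ,  0.25579351,  0.96552565, -0.32633369],
       [ 0.        ,  0.        ,  0.        ,  1.        ]]), 'shot': 13}
```

The overlay matches the box and cover to about 2 mm. The cover sits centred in the grip. Next I yaw, tilt and move over the box.

play_rows:
  motion: [0,0,0.8,0.006,0.012,0,-1,0.158,-0.604,0,0.008,0.022,-0.01,-1,0.158,-0.604,0,0.008,0.022,-0.012,-1,0.158,-0.604,0,0.008,0.022,-0.015,-1,0.158,-0.604,0,0.002,0.005,-0.015,-1,0,0,0,0,0,0,-1,0,0,0,0,0,0,-1]

```text
t: 9.95
tcp_pos: [0.477, 0.1672, 0.1265]
tool_rot: [0.609, 0.786, 0.086, 0.066]
contact_force: [0.6, -0.0, -1.2]
gripper_width: 0.0108
grasp_force: 59.3
```

```bash
cat > rel.py <<'E'
from fit import *
q=np.array([.4863,.1701,.2556])
def rel():
    o=observe();T=R.from_quat(o["tool_rot"]).as_matrix(); B=R.from_euler("z",q[2]).as_matrix()
    D=B.T@T; b=B.T@(np.array(o["tcp_pos"])-[q[0],q[1],0])
    print("t",round(o["t"],2),"tcp box mm",np.round(b*1000,1),"tilt",round(np.arcsin(D[2,1]),3),"yawerr",round(np.arctan2(D[1,1],D[0,1]),3),"roll",round(D[2,0],3),"F",np.round(B.T@np.array(o["contact_force"]),1),"g",o["grasp_force"])
    for n,c in (("tab",(-61,0,-18.6)),("plate+x",(79,0,-18.6))):
        X,Z=D[:,1],-D[:,2];Y=np.cross(Z,X); print(n,np.round(b*1000+X*c[0]+Y*c[1]+Z*c[2],1))
    return B
def cmp(names=("tab_edge","rib_gap","cover_grip","lip_edge","knob_grip","latch_tip","seat"),cs=("side","top","wrist")):
    B=R.from_euler("z",q[2]).as_matrix()
    for c in cs:
        p,o=look(c,names)
        print(c,{n:(v[0][0],np.round(1000*B.T@(np.array(v[0][1])-[q[0],q[1],0]),1).tolist()) for n,v in o.items() if v})
    return p
E
python3 -c "
from rel import *
rel();save(cmp(),'w3.png')"
```

```text
t 9.95 tcp box mm [ -9.7  -0.4 126.5] tilt 0.218 yawerr -0.004 roll 0.001 F [ 0.6 -0.2 -1.2] g 59.327051639556885
tab [-65.3  -0.2  95.1]
plate+x [ 71.4  -0.8 125.4]
side {'tab_edge': (0.8, [-63.4, -1.9, 96.6]), 'rib_gap': (0.65, [229.3, -343.5, -2.3]), 'cover_grip': (0.65, [-82.5, -495.8, 2.0]), 'lip_edge': (0.6, [-71.7, 0.8, 53.4]), 'seat': (0.72, [-1.6, -1.8, 45.3])}
top {'rib_gap': (0.75, [59.0, -2.8, 132.5]), 'cover_grip': (0.74, [56.9, -0.4, 133.3]), 'lip_edge': (0.61, [-69.1, -2.9, 54.0]), 'knob_grip': (0.38, [91.0, 0.4, 82.2]), 'latch_tip': (0.53, [-71.4, 0.9, 58.1]), 'seat': (0.17, [128.3, 232.9, 1.8])}
wrist {'tab_edge': (0.61, [-62.5, 0.2, 96.7]), 'cover_grip': (0.86, [-16.0, 0.5, 143.0]), 'lip_edge': (0.9, [-67.9, -1.7, 52.6]), 'knob_grip': (0.29, [-64.5, -1.6, 95.3])}
```

View pics/w3.png

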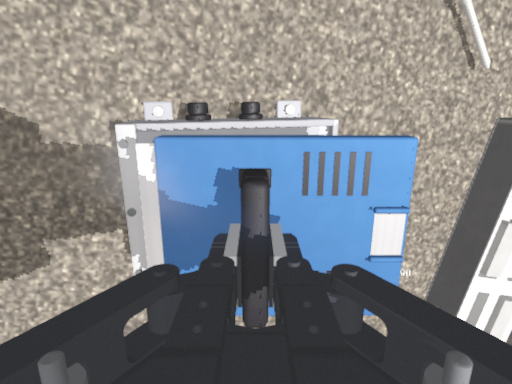

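The wrist view shows the tilted cover over the box. The lip strip on the left at (130,180) is clear of the tab. I'll descend.

play_rows:
  motion: [0,0,0,0,0,-0.015,-1,0,0,0,0,0,-0.015,-1,0,0,0,0,0,-0.01,-1,0,0,0,0,0,-0.008,-1,0,0,0,0,0,0,-1,0,0,0,0,0,0,-1]

```text
t: 11.9
tcp_pos: [0.4769, 0.1675, 0.0784]
tool_rot: [0.609, 0.786, 0.087, 0.067]
contact_force: [0.6, -0.0, 2.5]
gripper_width: 0.0104
grasp_force: 59.9
```

```bash
python3 -c "
from rel import *
rel();cmp(("'"tab_edge","lip_edge","knob_grip","rib_gap","latch_tip"'"))"
```

```text
t 11.9 tcp box mm [-9.8 -0.1 78.4] tilt 0.219 yawerr -0.004 roll 0.001 F [ 0.6 -0.2  2.5] g 59.88680899143219
tab [-65.3   0.1  47. ]
plate+x [71.4 -0.5 77.4]
side {'tab_edge': (0.81, [-63.7, 0.6, 50.4]), 'lip_edge': (0.88, [-73.1, -1.3, 55.3]), 'rib_gap': (0.74, [60.6, -3.7, 89.6]), 'latch_tip': (0.44, [-239.6, -524.7, 5.0])}
top {'lip_edge': (0.67, [-70.4, -1.2, 54.0]), 'knob_grip': (0.5, [93.6, 1.6, 80.9]), 'rib_gap': (0.75, [61.4, 1.4, 81.9]), 'latch_tip': (0.44, [82.1, -34.5, 58.8])}
wrist {'tab_edge': (0.72, [-64.4, 1.5, 47.8]), 'lip_edge': (0.65, [-69.9, -1.7, 55.6]), 'knob_grip': (0.6, [93.2, -0.5, 84.4]), 'rib_gap': (0.86, [56.8, -5.1, 82.9])}
```

play_rows:
  motion: [0,0,0,-0.003,-0.0008,0,-1,0,0,0,-0.003,-0.0008,0,-1,0,0,0,0,0,0,-1]

```text
t: 13.18
tcp_pos: [0.47, 0.1656, 0.0778]
tool_rot: [0.609, 0.786, 0.086, 0.066]
contact_force: [1.4, -0.6, 5.0]
gripper_width: 0.0109
grasp_force: 60.2
```

```bash
python3 -c "
from rel import *
rel()"
```

```text
t 13.18 tcp box mm [-16.9  -0.2  77.8] tilt 0.217 yawerr -0.004 roll 0.001 F [ 1.2 -0.9  5. ] g 60.22809326648712
tab [-72.5   0.   46.5]
plate+x [64.2 -0.5 76.7]
```

play_rows:
  motion: [0,0,0,-0.0015,-0.0004,0.0005,-1,0,0,0,-0.0015,-0.0004,0,-1,0,0,0,0,0,0,-1]

```text
t: 13.55
tcp_pos: [0.4673, 0.1649, 0.0783]
tool_rot: [0.609, 0.786, 0.086, 0.066]
contact_force: [2.1, -1.6, 2.8]
gripper_width: 0.0106
grasp_force: 60.1
```

```bash
python3 -c "
from rel import *
rel();cmp(("'"tab_edge","lip_edge","knob_grip","rib_gap","latch_tip"'"))"
```

```text
t 13.55 tcp box mm [-19.7  -0.3  78.3] tilt 0.218 yawerr -0.004 roll 0.001 F [ 1.6 -2.1  2.8] g 60.08962333202362
tab [-75.2  -0.   46.9]
plate+x [61.5 -0.6 77.2]
side {'tab_edge': (0.94, [-71.9, -1.2, 46.5]), 'lip_edge': (0.67, [-75.3, 0.3, 50.8]), 'rib_gap': (0.97, [51.3, 0.1, 89.7]), 'latch_tip': (0.54, [219.5, -303.0, 1.6])}
top {'knob_grip': (0.48, [95.0, 2.5, 79.9]), 'rib_gap': (0.76, [51.4, -1.5, 82.4]), 'latch_tip': (0.56, [85.6, -35.8, 58.1])}
wrist {'tab_edge': (0.62, [-74.4, -0.8, 50.5]), 'lip_edge': (0.93, [-71.4, -2.4, 53.2]), 'knob_grip': (0.71, [88.3, -1.5, 83.3]), 'rib_gap': (0.58, [51.0, -1.8, 84.1]), 'latch_tip': (0.75, [82.5, -39.9, 54.2])}
```

play_rows:
  motion: [0,0,0,-0.001,-0.0003,0,-1,0,0,0,-0.001,-0.0003,0,-1,0,0,0,0,0,0,-1]

```text
t: 14.82
tcp_pos: [0.4662, 0.1645, 0.0787]
tool_rot: [0.609, 0.785, 0.087, 0.067]
contact_force: [3.9, 1.1, 1.9]
gripper_width: 0.011
grasp_force: 60.0
```

```bash
python3 -c "
from rel import *
rel()"
```

```text
t 14.82 tcp box mm [-20.8  -0.3  78.7] tilt 0.22 yawerr -0.004 roll 0.001 F [4.  0.1 1.9] g 59.96462881565094
tab [-76.3  -0.1  47.3]
plate+x [60.3 -0.6 77.8]
```

play_rows:
  motion: [-0.13,0.5,0,0.0015,0.0004,-0.0029,-1,-0.13,0.5,0,0.0015,0.0004,-0.0029,-1,-0.13,0.5,0,0.0015,0.0004,-0.0029,-1,-0.13,0.5,0,0.0015,0.0004,-0.0028,-1,0,0,0,0,0,0,-1]

```text
t: 15.45
tcp_pos: [0.47, 0.1648, 0.0674]
tool_rot: [0.612, 0.791, 0.013, 0.011]
contact_force: [-5.0, -8.2, 19.7]
gripper_width: 0.0108
grasp_force: 62.9
```

```bash
python3 -c "
from rel import *
rel();save(cmp(("'"tab_edge","lip_edge","rib_gap"'")),'w4.png')"
```

```text
t 15.45 tcp box mm [-17.1  -1.   67.4] tilt 0.033 yawerr -0.002 roll -0.001 F [-6.9 -6.7 19.7] g 62.94899046421051
tab [-77.5  -0.9  46.8]
plate+x [62.4 -1.2 51.4]
side {'tab_edge': (0.57, [-73.5, -0.8, 48.1]), 'lip_edge': (0.84, [-73.6, -0.4, 56.4]), 'rib_gap': (0.55, [51.9, 2.8, 67.7])}
top {'tab_edge': (0.64, [-75.7, 2.0, 49.2]), 'lip_edge': (0.73, [122.3, -194.8, 1.7])}
wrist {'tab_edge': (0.6, [-76.6, 2.6, 48.6]), 'lip_edge': (0.69, [-67.4, -2.2, 54.1]), 'rib_gap': (0.98, [53.8, 0.4, 61.6])}
```

View pics/w4.png

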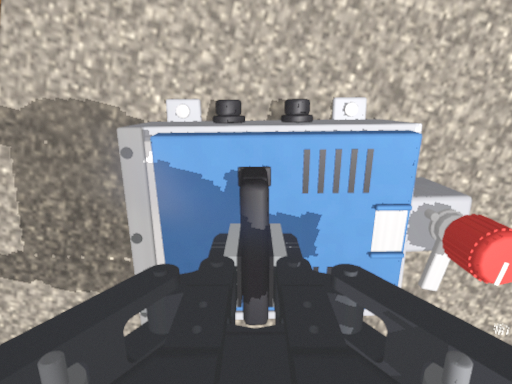

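The cover's +x edge is at (410,200), just at the wall top. The forces point to contact with the +x and +y walls. I'll back off a little, shift towards -x and -y, and check the force.

play_rows:
  motion: [0.13,-0.5,0,0,0,0.003,-1,0,0,0,-0.0011,-0.0018,0,-1,0,0,0,0,0,0,-1]

```text
t: 16.42
tcp_pos: [0.4691, 0.1643, 0.0698]
tool_rot: [0.612, 0.79, 0.032, 0.024]
contact_force: [0.0, 1.4, 6.5]
gripper_width: 0.0106
grasp_force: 61.0
```

```bash
python3 -c "
from rel import *
rel()"
```

```text
t 16.43 tcp box mm [-18.1  -1.2  69.8] tilt 0.081 yawerr -0.004 roll 0.001 F [0.4 1.3 6.5] g 60.9749436378479
tab [-77.4  -1.   46.3]
plate+x [62.1 -1.5 57.6]
```

play_rows:
  motion: [-0.067,0.255,0,0.0003,0,-0.0014,-1,-0.067,0.255,0,0.0002,0.0001,-0.0013,-1,0,0,0,0,0,0,-1]

```text
t: 16.8
tcp_pos: [0.4697, 0.1645, 0.0677]
tool_rot: [0.612, 0.79, 0.014, 0.01]
contact_force: [-3.8, 0.9, 15.1]
gripper_width: 0.0106
grasp_force: 62.3
```

```bash
python3 -c "
from rel import *
rel()"
```

```text
t 16.8 tcp box mm [-17.5  -1.2  67.7] tilt 0.034 yawerr -0.003 roll 0.001 F [-3.4  1.9 15.1] g 62.328221797943115
tab [-77.8  -1.   47. ]
plate+x [62.1 -1.4 51.8]
```

play_rows:
  motion: [0.06,-0.25,0,0,0,0.0015,-1,0,0,0,-0.001,-0.0002,0,-1,0,0,0,-0.001,-0.0003,0,-1,0,0,0,0,0,0,-1]

```text
t: 17.3
tcp_pos: [0.4691, 0.1643, 0.0692]
tool_rot: [0.612, 0.79, 0.024, 0.018]
contact_force: [2.1, 2.4, 6.8]
gripper_width: 0.0106
grasp_force: 61.1
```

```bash
python3 -c "
from rel import *
rel(); p=cmp(("'"tab_edge","lip_edge","rib_gap","knob_grip"'"),('top','side'))
p=cams.get_image('side'); x,y=proj(p,(.4863,.1701,.06)); print(x,y)
c=p['pixels'][y-55:y+55,x-70:x+70,::-1]; cv2.imwrite('pics/s5.png',cv2.resize(c,None,fx=5,fy=5,interpolation=cv2.INTER_CUBIC))"
```

```text
t 17.3 tcp box mm [-18.1  -1.2  69.2] tilt 0.061 yawerr -0.003 roll 0.0 F [2.6 1.8 6.8] g 61.122148633003235
tab [-77.8  -1.   46.9]
plate+x [61.9 -1.5 55.4]
top {'tab_edge': (0.46, [-75.9, 0.8, 48.1]), 'lip_edge': (0.81, [-69.8, -0.7, 56.6]), 'knob_grip': (0.56, [92.4, -0.6, 80.2])}
side {'tab_edge': (0.73, [-75.8, -1.7, 49.7]), 'lip_edge': (0.77, [-74.9, -0.6, 53.5]), 'rib_gap': (0.79, [52.5, -4.3, 68.9])}
205 223
```

View pics/s5.png

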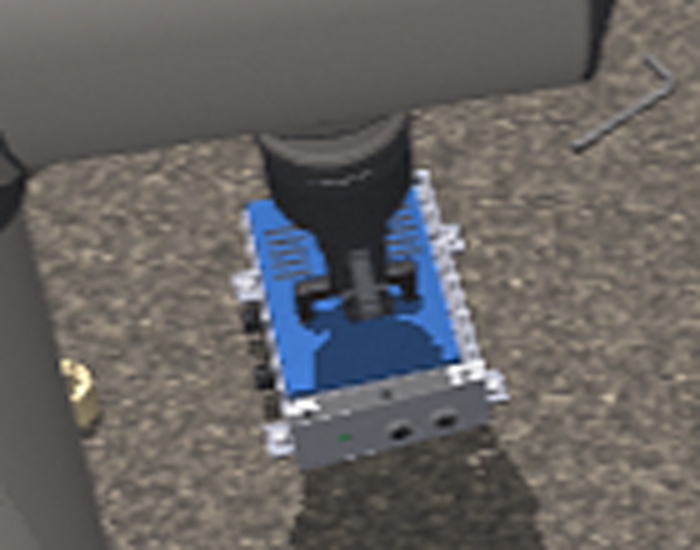

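```bash
python3 -c "
from rel import *
def W(x,y,z):
    c,s=np.cos(q[2]),np.sin(q[2]); return (q[0]+c*x-s*y,q[1]+s*x+c*y,z)
S=2.6;out=[]
for c in ('wrist','side'):
    p=cams.get_image(c)
    E=np.array(p['extrinsics']);K=np.array([[p['fx'],0,p['cx']],[0,p['fy'],p['cy']],[0,0,1]])@np.diag([1,-1,-1.])
    P=K@E[:3]
    src=np.array([(-.09,.07),(.1,.07),(.1,-.07),(-.09,-.07)]);pix=[]
    for x,y in src:
        v=P@np.r_[W(x,y,.052),1];pix.append(v[:2]/v[2])
    dst=np.float32([((x+.09)*1000*S,(.07-y)*1000*S) for x,y in src])
    H=cv2.getPerspectiveTransform(np.float32(pix),dst)
    w=cv2.warpPerspective(p['pixels'][:,:,::-1].copy(),H,(int(190*S),int(140*S)),flags=cv2.INTER_CUBIC)
    if c=='side': w=cv2.resize(w,None,fx=.6,fy=.6)
    k=S*(.6 if c=='side' else 1)
    f=lambda x,y:(int((x+90)*k),int((70-y)*k))
    for y in (57,52,-52,-57): cv2.line(w,f(-83,y),f(-60,y),(0,255,255),1);cv2.line(w,f(50,y),f(70,y),(0,255,255),1)
    for x in (-83,-70.5,65.5,70): cv2.line(w,f(x,60),f(x,45),(255,0,255),1);cv2.line(w,f(x,-45),f(x,-60),(255,0,255),1)
    out.append(w)
h=out[0].shape[0]
b=np.zeros((h,out[0].shape[1]+out[1].shape[1],3),np.uint8);b[:,:out[0].shape[1]]=out[0];b[:out[1].shape[0],out[0].shape[1]:]=out[1]
print(b.shape);cv2.imwrite('pics/warp.png',b)
"
```

```text
(364, 790, 3)
```

View pics/warp.png

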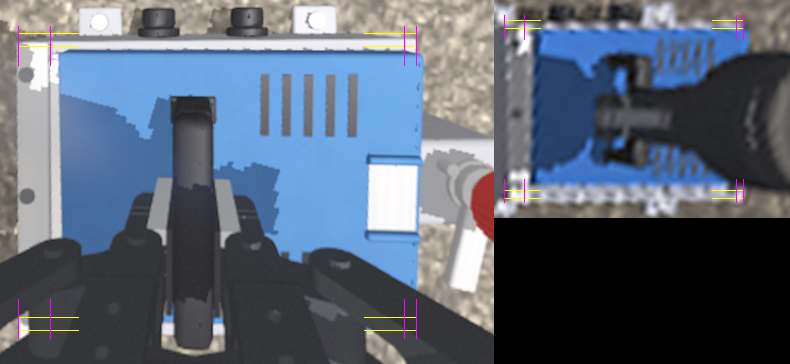

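The rectified wrist view (left) puts the box's +y wall outer edge at row 38, where my model has 34, and the cover's edge at row 52. So the box is about 2 mm lower in y than I fitted, and the cover is riding on the +y wall. I'll shift towards -y.

play_rows:
  motion: [0,0,0,0.0006,-0.001,0.0005,-1,0,0,0,0.0006,-0.0011,0,-1,0,0,0,0,0,0,-1]

```text
t: 18.32
tcp_pos: [0.4691, 0.1641, 0.0692]
tool_rot: [0.613, 0.79, 0.024, 0.017]
contact_force: [-1.4, 14.5, 4.4]
gripper_width: 0.0111
grasp_force: 60.9
```

```bash
sed -i 's/q=np.array(\[.4863,.1701/q=np.array([.4868,.1682/' rel.py; python3 -c "
from rel import *
rel()"
```

```text
t 18.32 tcp box mm [-18.2   0.5  69.2] tilt 0.059 yawerr -0.004 roll 0.004 F [ 2.3 14.4  4.4] g 60.865949392318726
tab [-78.    0.8  47. ]
plate+x [61.8  0.2 55.3]
```

```bash
cat > warp.py <<'E'
from rel import *
def warp(p,z,S=4,yr=(.04,.07),xr=(-.09,.1)):
    B=R.from_euler("z",q[2]).as_matrix()
    E=np.array(p['extrinsics']);P=np.array([[p['fx'],0,p['cx']],[0,p['fy'],p['cy']],[0,0,1]])@np.diag([1,-1,-1.])@E[:3]
    src=[(xr[0],yr[1]),(xr[1],yr[1]),(xr[1],yr[0]),(xr[0],yr[0])];pix=[]
    for x,y in src:
        v=P@np.r_[B@[x,y,z]+[q[0],q[1],0],1];pix.append(v[:2]/v[2])
    dst=np.float32([((x-xr[0])*1000*S,(yr[1]-y)*1000*S) for x,y in src])
    return cv2.warpPerspective(p['pixels'].copy(),cv2.getPerspectiveTransform(np.float32(pix),dst),(int((xr[1]-xr[0])*1000*S),int((yr[1]-yr[0])*1000*S)),flags=cv2.INTER_CUBIC)
E
python3 -c "
from warp import *
p=cams.get_image('wrist'); w=warp(p,.052,2).astype(int)
print('torque',np.round(observe()['torque'],2))
rows=list(range(14,54,2))
print('y',[70-r_/2 for r_ in rows])
for x in (-75,-60,-45,-30,-15,0,15,30,45,60):
    c=(x+90)*2; s=w[:,c-3:c+4].mean(1)
    print(x,'gray',s.mean(1)[rows].astype(int).tolist(),'b-r',(s[:,2]-s[:,0])[rows].astype(int).tolist())
"
```

```text
torque [2.52 0.1  0.1 ]
y [63.0, 62.0, 61.0, 60.0, 59.0, 58.0, 57.0, 56.0, 55.0, 54.0, 53.0, 52.0, 51.0, 50.0, 49.0, 48.0, 47.0, 46.0, 45.0, 44.0]
-75 gray [190, 194, 189, 172, 148, 109, 124, 174, 253, 255, 255, 255, 255, 242, 237, 242, 244, 251, 253, 252] b-r [-26, -27, -25, -23, -20, -14, 0, 0, -1, 0, 0, 0, 0, 0, 0, 0, 0, -1, -1, -1]
-60 gray [191, 193, 195, 186, 179, 133, 127, 199, 234, 232, 152, 106, 158, 166, 168, 168, 168, 168, 169, 170] b-r [-9, -9, -10, -8, -6, 3, 3, 4, 5, 5, 37, 82, 114, 116, 116, 116, 115, 116, 116, 114]
-45 gray [234, 234, 233, 234, 227, 133, 122, 215, 234, 235, 166, 96, 153, 165, 167, 167, 167, 167, 167, 167] b-r [6, 6, 5, 5, 5, 4, 3, 5, 5, 4, 30, 80, 113, 117, 118, 118, 118, 117, 118, 118]
-30 gray [113, 88, 58, 106, 104, 88, 128, 218, 236, 236, 181, 95, 151, 167, 169, 168, 169, 168, 168, 169] b-r [1, 1, 2, 2, 1, 2, 4, 5, 5, 4, 22, 83, 113, 119, 120, 120, 120, 120, 120, 119]
-15 gray [153, 154, 163, 172, 154, 128, 140, 231, 237, 237, 179, 96, 147, 165, 169, 169, 169, 169, 169, 168] b-r [-20, -21, -22, -23, -14, 4, 4, 5, 6, 5, 24, 79, 111, 118, 119, 119, 
[... 293 characters left out ...]
171, 170, 169, 170] b-r [-19, -20, -20, -19, -4, 3, 5, 4, 5, 5, 5, 74, 103, 117, 120, 119, 119, 121, 121, 120]
30 gray [238, 224, 224, 250, 174, 127, 167, 238, 238, 237, 187, 86, 131, 164, 173, 172, 173, 172, 173, 173] b-r [0, 0, 3, 5, 5, 3, 5, 5, 5, 5, 6, 78, 100, 117, 120, 120, 120, 120, 120, 121]
45 gray [151, 142, 147, 159, 136, 126, 193, 238, 238, 236, 173, 88, 128, 163, 174, 174, 174, 173, 173, 174] b-r [-20, -19, -19, -20, -1, 4, 5, 5, 6, 5, 6, 79, 100, 117, 121, 121, 121, 121, 121, 123]
60 gray [150, 146, 156, 176, 199, 159, 204, 241, 240, 238, 216, 93, 121, 163, 174, 174, 175, 175, 175, 174] b-r [-21, -20, -23, -25, -27, -12, 6, 5, 6, 5, 9, 74, 96, 115, 122, 122, 121, 121, 121, 122]
```

play_rows:
  motion: [0.12,-0.5,0,-0.0008,-0.0002,0.0026,-1,0.12,-0.5,0,-0.0008,-0.0002,0.0026,-1,0,0,0,0.0005,0,0,-1,0,0,0,0,0,0,-1]

```text
t: 18.88
tcp_pos: [0.4679, 0.1623, 0.0738]
tool_rot: [0.611, 0.788, 0.058, 0.045]
contact_force: [2.0, 0.6, -3.4]
gripper_width: 0.0111
grasp_force: 60.0
```

```bash
python3 -c "
from warp import *
rel(); print('torque',np.round(observe()['torque'],2))
p=cams.get_image('wrist'); w=warp(p,.052,2).astype(int)
rows=list(range(22,50,1))
print('y',[70-r_/2 for r_ in rows])
for x in (-60,-30,0,30,60):
    c=(x+90)*2; s=w[:,c-3:c+4].mean(1)
    print(x,'gray',s.mean(1)[rows].astype(int).tolist(),'b-r',(s[:,2]-s[:,0])[rows].astype(int).tolist())
"
```

```text
t 18.88 tcp box mm [-19.8  -0.9  73.8] tilt 0.147 yawerr -0.004 roll 0.0 F [ 2.1  0.1 -3.4] g 60.03720939159393
tab [-77.4  -0.7  46.5]
plate+x [61.1 -1.2 67. ]
torque [ 0.22 -0.37  0.04]
y [59.0, 58.5, 58.0, 57.5, 57.0, 56.5, 56.0, 55.5, 55.0, 54.5, 54.0, 53.5, 53.0, 52.5, 52.0, 51.5, 51.0, 50.5, 50.0, 49.5, 49.0, 48.5, 48.0, 47.5, 47.0, 46.5, 46.0, 45.5]
-60 gray [230, 207, 147, 125, 122, 151, 198, 224, 231, 230, 229, 229, 228, 226, 215, 182, 120, 92, 109, 136, 153, 159, 162, 162, 163, 163, 163, 163] b-r [5, 5, 4, 2, 3, 4, 4, 5, 5, 5, 4, 4, 4, 5, 4, 11, 43, 72, 85, 105, 113, 115, 115, 116, 116, 116, 115, 115]
-30 gray [105, 102, 82, 83, 125, 183, 219, 229, 231, 230, 229, 229, 228, 220, 195, 168, 148, 99, 91, 113, 141, 153, 160, 165, 165, 165, 164, 165] b-r [2, 1, 1, 3, 4, 4, 5, 5, 5, 5, 5, 5, 5, 6, 5, 5, 18, 61, 73, 90, 109, 114, 117, 120, 120, 119, 119, 119]
0 gray [65, 58, 81, 110, 151, 201, 227, 230, 230, 229, 229, 229, 228, 212, 178, 159, 165, 132, 87, 93, 117, 143, 154, 162, 167, 167, 167, 167] b-r [2, 1, 2, 3, 5, 5, 5, 5, 5, 5, 5, 5, 5, 4, 5, 4, 6, 23, 73, 73, 94, 109, 112, 117, 119, 120, 120, 119]
30 gray [195, 139, 124, 127, 178, 219, 230, 232, 231, 231, 231, 231, 226, 208, 185, 175, 175, 158, 119, 88, 96, 123, 146, 157, 164, 169, 169, 169] b-r [5, 4, 4, 4, 5, 5, 5, 5, 5, 5, 4, 6, 6, 5, 5, 4, 5, 12, 36, 75, 78, 97, 110, 114, 118, 120, 120, 120]
60 gray [188, 190, 163, 161, 200, 230, 234, 234, 234, 233, 232, 231, 218, 208, 203, 193, 186, 179, 151, 110, 89, 102, 128, 150, 163, 171, 174, 173] b-r [-28, -27, -19, -2, 7, 6, 5, 5, 5, 5, 5, 5, 5, 5, 3, 3, 3, 5, 19, 50, 74, 83, 101, 112, 117, 120, 121, 122]
```

play_rows:
  motion: [0,0,0.08,0.0002,-0.0008,0,-1,-0.085,0.324,0,0.0008,0.0002,-0.0017,-1,-0.085,0.324,0,0.0008,0.0002,-0.0017,-1,-0.085,0.324,0,0.0008,0.0002,-0.0017,-1,-0.085,0.324,0,0.0008,0.0002,-0.0017,-1,0,0,0,0,0,0,-1]

```text
t: 19.68
tcp_pos: [0.4714, 0.1608, 0.0666]
tool_rot: [0.61, 0.793, 0.011, 0.009]
contact_force: [-0.1, 0.3, -2.7]
gripper_width: 0.0109
grasp_force: 60.0
```

```bash
cat > prof.py <<'E'
from warp import *
rel(); print('torque',np.round(observe()['torque'],2))
p=cams.get_image('wrist'); w=warp(p,.052,2).astype(int)
rows=list(range(26,48,1))
print('y',[70-r_/2 for r_ in rows])
for x in (-60,0,60):
    c=(x+90)*2; s=w[:,c-3:c+4].mean(1)
    print(x,'gray',s.mean(1)[rows].astype(int).tolist(),'b-r',(s[:,2]-s[:,0])[rows].astype(int).tolist())
w=warp(p,.0575,2,yr=(-.0,.07)).astype(int)
for y in (40,25):
    s=w[(70-y)*2-6:(70-y)*2+6].mean(0)
    for a,b in ((-86,-58),(54,80)):
        xs=[(x+90)*2 for x in range(a,b)]
        print('y',y,'x from',a,s.mean(1)[xs].astype(int).tolist(),'b-r',(s[:,2]-s[:,0])[xs].astype(int).tolist())
E
python3 prof.py
```

```text
t 19.68 tcp box mm [-16.7  -3.3  66.6] tilt 0.029 yawerr 0.004 roll -0.001 F [-0.   0.4 -2.7] g 60.03507971763611
tab [-77.2  -3.5  46.3]
plate+x [62.8 -3.  50.3]
torque [-0.07  0.02 -0.02]
y [57.0, 56.5, 56.0, 55.5, 55.0, 54.5, 54.0, 53.5, 53.0, 52.5, 52.0, 51.5, 51.0, 50.5, 50.0, 49.5, 49.0, 48.5, 48.0, 47.5, 47.0, 46.5]
-60 gray [123, 147, 206, 229, 232, 232, 231, 231, 231, 229, 214, 209, 226, 231, 233, 229, 196, 125, 94, 111, 141, 157] b-r [4, 4, 5, 5, 5, 4, 5, 4, 4, 4, 5, 5, 5, 5, 5, 5, 9, 41, 72, 86, 105, 115]
0 gray [148, 199, 226, 234, 234, 233, 233, 233, 231, 221, 212, 228, 239, 238, 238, 236, 192, 81, 98, 129, 154, 161] b-r [4, 5, 5, 5, 5, 5, 5, 5, 5, 5, 5, 5, 5, 5, 5, 5, 17, 78, 77, 101, 113, 116]
60 gray [196, 235, 240, 239, 239, 238, 238, 236, 222, 200, 200, 209, 203, 199, 197, 168, 112, 90, 116, 146, 163, 170] b-r [5, 5, 5, 5, 5, 5, 5, 5, 5, 5, 5, 4, 4, 4, 5, 19, 53, 79, 91, 111, 117, 120]
y 40 x from -86 [122, 116, 114, 115, 117, 174, 165, 161, 161, 165, 171, 182, 182, 183, 183, 183, 159, 188, 211, 212, 213, 146, 146, 169, 170, 170, 170, 169] b-r [-12, -9, -7, -7, -6, 
[... 184 characters left out ...]
, 162, 152, 149, 141, 148, 155, 154, 158, 164] b-r [120, 120, 121, 121, 121, 122, 122, 123, 123, 122, 119, 122, 70, -16, -22, -23, -24, -21, -20, -20, -19, -20, -21, -21, -21, -22]
y 25 x from -86 [126, 122, 123, 125, 122, 172, 178, 179, 179, 180, 179, 180, 180, 180, 180, 181, 164, 174, 206, 206, 206, 177, 131, 133, 132, 131, 130, 130] b-r [-13, -11, -10, -10, -8, -1, 0, 0, 0, 0, 0, 0, 1, 1, 1, 2, 4, 2, 0, 0, 0, 17, 63, 64, 66, 67, 69, 70]
y 25 x from 54 [170, 170, 170, 170, 170, 171, 171, 171, 171, 171, 171, 167, 213, 167, 126, 126, 126, 127, 127, 127, 127, 131, 135, 138, 135, 133] b-r [120, 121, 121, 121, 121, 121, 121, 120, 120, 120, 121, 123, 31, 3, 4, 3, 4, 4, 3, 4, 3, 2, 0, -1, -2, -3]
```

play_rows:
  motion: [0,0,0,-0.0003,0.0012,0,-1,-0.042,0.16,0,0.0003,0.0001,-0.0009,-1,-0.042,0.16,0,0.0003,0.0001,-0.0009,-1,0,0,0,0,0,-0.0008,-1,0,0,0,0,0,0,-1]

```text
t: 20.35
tcp_pos: [0.473, 0.1628, 0.0652]
tool_rot: [0.61, 0.793, 0.001, 0.002]
contact_force: [0.0, -0.2, -0.3]
gripper_width: 0.0111
grasp_force: 60.4
```

```bash
python3 prof.py | head -8
```

```text
t 20.35 tcp box mm [-14.7  -1.8  65.2] tilt 0.004 yawerr 0.003 roll -0.001 F [-0.  -0.2 -0.3] g 60.37478685379028
tab [-75.6  -2.   46.3]
plate+x [64.4 -1.5 46.9]
torque [-0.02 -0.06  0.  ]
y [57.0, 56.5, 56.0, 55.5, 55.0, 54.5, 54.0, 53.5, 53.0, 52.5, 52.0, 51.5, 51.0, 50.5, 50.0, 49.5, 49.0, 48.5, 48.0, 47.5, 47.0, 46.5]
-60 gray [122, 153, 205, 228, 231, 209, 175, 163, 162, 160, 153, 149, 159, 152, 119, 93, 98, 108, 114, 113, 114, 115] b-r [3, 4, 4, 5, 4, 5, 5, 4, 4, 3, 4, 4, 4, 13, 42, 71, 74, 82, 87, 86, 86, 85]
0 gray [140, 196, 232, 237, 236, 236, 235, 234, 232, 217, 207, 229, 219, 145, 89, 102, 135, 156, 164, 169, 171, 170] b-r [4, 5, 5, 5, 5, 4, 5, 5, 5, 5, 4, 4, 5, 33, 70, 84, 104, 114, 116, 119, 120, 120]
60 gray [205, 235, 241, 241, 240, 240, 240, 238, 224, 210, 215, 217, 180, 101, 94, 125, 154, 165, 172, 174, 175, 175] b-r [5, 5, 5, 5, 5, 6, 6, 5, 5, 5, 4, 3, 17, 66, 76, 99, 114, 118, 120, 122, 122, 122]
```

play_rows:
  motion: [0,0.04,0,0,0,-0.001,-1,0,0,0,0,0,-0.0005,-1,0,0,0,0,0,0,-1]

```text
t: 20.78
tcp_pos: [0.4729, 0.1632, 0.0645]
tool_rot: [0.61, 0.793, 0.001, 0.0]
contact_force: [-2.6, 4.3, 9.4]
gripper_width: 0.0107
grasp_force: 61.6
```

```bash
python3 -c "
from rel import *
rel();print(np.round(observe()['torque'],2)); cmp(('rib_gap','cover','seat','knob_grip','latch_tip','tab_edge'))"
```

```text
t 20.77 tcp box mm [-14.7  -1.3  64.5] tilt 0.001 yawerr 0.003 roll 0.0 F [-1.5  4.9  9.4] g 61.61972522735596
tab [-75.7  -1.5  45.8]
plate+x [64.3 -1.  46. ]
[ 0.1   0.36 -0.02]
side {'rib_gap': (0.55, [55.3, -1.2, 61.6]), 'cover': (0.88, [-1.2, -0.6, 49.4]), 'tab_edge': (0.84, [-71.6, -3.3, 49.7])}
top {'rib_gap': (0.7, [226.6, -303.2, 2.4]), 'cover': (0.36, [1.9, 8.0, 47.8]), 'seat': (0.47, [21.3, 221.0, 0.0]), 'latch_tip': (0.25, [195.3, 163.0, -4.1]), 'tab_edge': (0.47, [-72.1, 0.5, 48.1])}
wrist {'rib_gap': (0.83, [56.6, -0.8, 56.6]), 'cover': (0.92, [0.7, 0.8, 44.3]), 'knob_grip': (0.95, [88.6, 2.5, 84.5]), 'latch_tip': (0.57, [85.0, -38.1, 50.7]), 'tab_edge': (0.96, [-73.2, 1.4, 49.1])}
```

play_rows:
  motion: [0,0,0,0,0,0,0.3,0,0,0,0,0,0,0.3,0,0,0,0,0,0,0.3,0,0,0,0,0,0.02,0.5,0,0,0,0,0,0.05,1,0,0,0,0,0,0.05,1,0,0,0,0,0,0.04,1,0,0,0,0,0,0,1]

```text
t: 22.82
tcp_pos: [0.4743, 0.1629, 0.2265]
tool_rot: [0.61, 0.792, 0.002, 0.002]
contact_force: [-0.4, -0.1, -0.7]
gripper_width: 0.0856
grasp_force: 0.0
```

```bash
python3 -c "
from rel import *
rel(); p=cmp(('rib_gap','seat','knob_grip','latch_tip','tab_edge','cover_grip','lip_edge')); save(p,'w6.png',1.5)"
```

```text
t 22.82 tcp box mm [-13.5  -2.  226.5] tilt 0.006 yawerr 0.003 roll -0.001 F [-0.4  0.  -0.7] g 0.0
tab [-74.4  -2.2 207.5]
plate+x [ 65.6  -1.7 208.4]
side {'tab_edge': (0.92, [-71.4, -2.5, 46.6]), 'cover_grip': (0.74, [-15.7, -2.8, 81.4]), 'lip_edge': (0.9, [-72.1, 3.0, 53.9])}
top {'rib_gap': (0.57, [55.8, 1.0, 56.9]), 'seat': (0.57, [2.5, 7.1, 44.8]), 'tab_edge': (0.73, [-69.3, 0.3, 47.8]), 'cover_grip': (0.52, [-13.4, 0.6, 80.1]), 'lip_edge': (0.52, [-70.6, -1.3, 55.3])}
wrist {'rib_gap': (0.85, [54.2, -1.4, 55.2]), 'seat': (0.22, [84.1, -38.0, 53.0]), 'knob_grip': (0.7, [92.3, 3.8, 81.3]), 'latch_tip': (0.98, [85.9, -37.6, 51.7]), 'tab_edge': (0.69, [-75.3, 1.2, 45.1]), 'cover_grip': (0.67, [-13.1, -2.5, 83.7]), 'lip_edge': (0.73, [-67.0, 1.3, 57.3])}
```

View pics/w6.png

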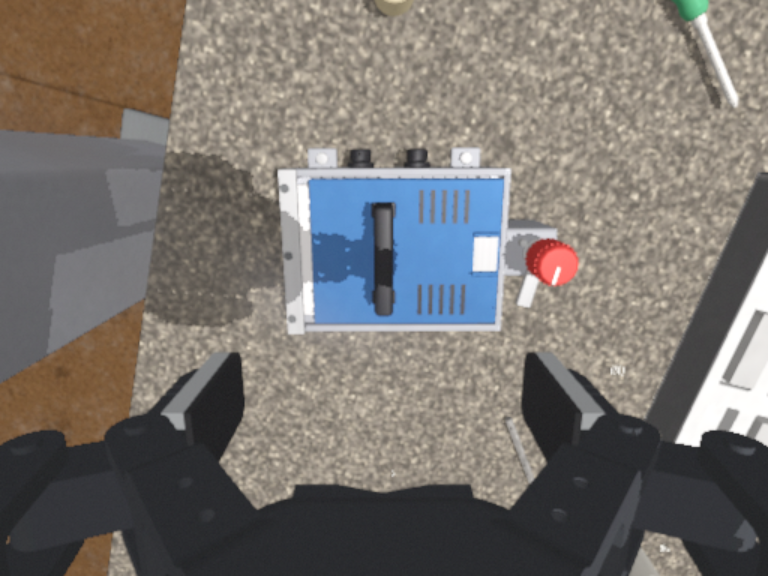

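The cover lies flat: blue plate inside the rim, tab under the lip at (303,250), wear pad at (485,253). The knob is at (552,262) and the arm points down-left at (528,290). Next is the knob.

play_rows:
  motion: [0,0,0,0.034,0.0097,-0.02,1,0,0,0,0.034,0.0097,-0.02,1,0,0,0,0.0337,0.0097,-0.02,1,0,0,0,0,0,-0.03,1,0,0,0,0,0,-0.02,1,0,0,0,0,0,0,1,0,0,0,0,0,0,1]

```text
t: 24.9
tcp_pos: [0.5749, 0.1919, 0.1144]
tool_rot: [0.61, 0.792, 0.0, 0.001]
contact_force: [0.4, 0.4, 0.2]
gripper_width: 0.0854
grasp_force: 0.0
```

```bash
python3 -c "
from rel import *
rel(); print(observe()['tcp_pos'])
p,o=look('wrist',['knob_grip','latch_tip','rib_gap']);print(o)
p,o=look('side',['knob_grip','latch_tip']);print(o)
p=cams.get_image('wrist');x=p['pixels'].astype(int);m=((x[:,:,0]>110)&(x[:,:,1]<60)&(x[:,:,2]<60)).astype(np.uint8);n,l,s,c=cv2.connectedComponentsWithStats(m);i=1+s[1:,4].argmax();print('red',s[i],c[i],'proj knob top',proj(p,(.576,.192,.092)))"
```

```text
t 24.9 tcp box mm [ 91.2   0.6 114.4] tilt 0.001 yawerr 0.003 roll -0.0 F [0.5 0.3 0.2] g 0.0
tab [30.3  0.4 95.7]
plate+x [170.3   0.9  95.9]
[0.57490931 0.1918625  0.11440393]
{'knob_grip': [(0.62, [0.5699, 0.1925, 0.0829])], 'latch_tip': [(0.84, [0.5782, 0.1503, 0.0508])], 'rib_gap': [(0.84, [0.5405, 0.18, 0.0565]), (0.35, [0.4142, 0.1502, 0.0429])]}
{'knob_grip': [(0.39, [0.573, 0.1895, 0.0784])], 'latch_tip': [(0.57, [0.5293, -0.3298, 0.0017]), (0.52, [0.577, 0.1515, 0.051])]}
red [236 192  43  34 467] [259.17344754 202.0856531 ] proj knob top (255, 225)
```

play_rows:
  motion: [0,0,0,0,0,-0.025,1,0,0,0,0,0,-0.0155,1,0,0,0,0,0,-0.01,1,0,0,0,0,0,0,-1,0,0,0,0,0,0,-1,0,0,0,0,0,0,-1,0,0,0,0,0,0,-1,0,0,0,0,0,0,-1]

```text
t: 26.3
tcp_pos: [0.5751, 0.1919, 0.0638]
tool_rot: [0.61, 0.792, 0.001, 0.001]
contact_force: [1.6, 0.3, 5.3]
gripper_width: 0.0243
grasp_force: 59.0
```

play_rows:
  motion: [0,0,0,0,0,0.004,-1,0,0,0,0,0,0.004,-1,0,0,0,0,0,0.0035,-1,0,0,0,0,0,0,-1]

```text
t: 26.8
tcp_pos: [0.5749, 0.1919, 0.0738]
tool_rot: [0.61, 0.792, 0.0, 0.0]
contact_force: [6.2, 1.4, -7.5]
gripper_width: 0.0241
grasp_force: 59.3
```

```bash
python3 -c "
from rel import *
rel()
p,o=look('wrist',['knob_grip','latch_tip']);print(o)"
```

```text
t 26.8 tcp box mm [91.2  0.6 73.8] tilt 0.001 yawerr 0.003 roll -0.0 F [ 6.4 -0.2 -7.5] g 59.300048390286975
tab [30.3  0.4 55.2]
plate+x [170.3   0.9  55.3]
{'knob_grip': [(0.92, [0.5748, 0.1912, 0.0918])], 'latch_tip': [(0.57, [0.5786, 0.1503, 0.0608])]}
```

play_rows:
  motion: [0,0,-0.5,0.0003,0,0.001,-1,0,0,-1,0.0002,0,0,-1,0,0,-1,0,0,0,-1,0,0,-1,0,0,0,-1,0,0,-1,0,0,0,-1,0,0,-1,0,0,0,-1,0,0,-1,0,0,0,-1,0,0,-1,0,0,0,-1,0,0,-1,0,0,0,-1,0,0,0,0,0,0,-1]

```text
t: 28.2
tcp_pos: [0.5749, 0.1919, 0.0743]
tool_rot: [0.856, 0.517, -0.0, -0.0]
contact_force: [3.9, 1.5, -7.7]
gripper_width: 0.0242
grasp_force: 59.3
```

```bash
cat > lt.py <<'E'
from rel import *
rel(); print('torque',np.round(observe()['torque'],2))
cmp(('knob_grip','latch_tip','rib_gap'))
E
python3 lt.py
```

```text
t 28.2 tcp box mm [91.3  0.6 74.3] tilt -0.001 yawerr -0.74 roll -0.0 F [ 4.2  0.5 -7.7] g 59.30455555462686
tab [46.2 41.7 55.8]
plate+x [149.6 -52.6  55.7]
torque [ 0.34 -0.8  -0.04]
side {'knob_grip': (0.64, [90.4, 0.0, 90.9]), 'latch_tip': (0.59, [62.1, -22.7, 59.7]), 'rib_gap': (0.92, [53.0, 1.2, 61.9])}
top {'knob_grip': (0.54, [0.8, 3.5, 43.1]), 'rib_gap': (0.67, [56.0, -2.0, 56.3])}
wrist {'knob_grip': (0.75, [87.5, 3.4, 91.6]), 'latch_tip': (0.9, [61.1, -23.5, 64.6])}
```

play_rows:
  motion: [0,0,-1,0,0,0.0005,-1,0,0,-1,0,0,0,-1,0,0,-1,0,0,0,-1,0,0,-1,0,0,0,-1,0,0,-1,0,0,0,-1,0,0,-1,0,0,0,-1,0,0,-0.9,0,0,0,-1,0,0,-0.6,0,0,0,-1,0,0,0,0,0,0,-1]

```text
t: 29.92
tcp_pos: [0.5749, 0.1919, 0.0748]
tool_rot: [0.977, 0.215, -0.0, -0.0]
contact_force: [5.1, 2.0, -7.5]
gripper_width: 0.0241
grasp_force: 59.5
```

```bash
python3 lt.py
```

```text
t 29.93 tcp box mm [91.3  0.7 74.8] tilt -0.0 yawerr -1.392 roll -0.001 F [ 5.5  0.7 -7.5] g 59.496472012542654
tab [80.4 60.7 56.2]
plate+x [105.3 -77.1  56.2]
torque [ 0.42 -0.84  0.58]
side {'knob_grip': (0.52, [90.5, -2.1, 91.0]), 'latch_tip': (0.66, [50.2, 3.2, 61.9]), 'rib_gap': (0.59, [57.5, 0.3, 59.2])}
top {'latch_tip': (0.36, [-6.5, 175.0, 1.5]), 'rib_gap': (0.52, [55.4, -1.5, 56.2])}
wrist {'knob_grip': (0.87, [90.6, 1.9, 91.6]), 'latch_tip': (0.89, [55.0, -0.8, 66.3]), 'rib_gap': (0.82, [52.8, -1.0, 55.0])}
```

play_rows:
  motion: [0,0,0.3,0,0,0,-1,0,0,0,0,0,-0.003,-1,0,0,0,0,0,-0.003,-1,0,0,0,0,0,-0.0007,-1,0,0,0,0,0,0,-1]

```text
t: 31.15
tcp_pos: [0.5749, 0.1919, 0.0688]
tool_rot: [0.974, 0.228, -0.0, -0.0]
contact_force: [4.8, 2.4, -6.5]
gripper_width: 0.0239
grasp_force: 59.6
```

```bash
python3 lt.py
```

```text
t 31.15 tcp box mm [91.3  0.6 68.8] tilt -0.0 yawerr -1.367 roll -0.0 F [ 5.3  1.1 -6.5] g 59.64409076899756
tab [78.9 60.4 50.2]
plate+x [107.3 -76.7  50.1]
torque [ 0.36 -0.78  0.15]
side {'knob_grip': (0.4, [91.0, -0.8, 84.1]), 'latch_tip': (0.56, [53.7, -1.2, 55.6]), 'rib_gap': (0.62, [55.9, -1.8, 59.0])}
top {'latch_tip': (0.22, [121.8, -193.2, -1.3]), 'rib_gap': (0.81, [53.7, 2.1, 56.4])}
wrist {'knob_grip': (0.69, [90.8, 2.9, 90.4]), 'latch_tip': (0.73, [53.7, 0.0, 55.1]), 'rib_gap': (0.93, [57.8, 0.2, 55.1])}
```

play_rows:
  motion: [0,0,0,0,0,-0.001,-1,0,0,0,0,0,0,-1,0,0,0,0,0,0,0.2,0,0,0,0,0,0,0.6,0,0,0,0,0,0,1,0,0,0,0,0,0.02,1,0,0,0,0,0,0.05,1,0,0,0,0,0,0.05,1,0,0,0,-0.02,-0.03,0.03,1,0,0,0,0,0,0,1]

```text
t: 33.0
tcp_pos: [0.5552, 0.1607, 0.2213]
tool_rot: [0.974, 0.227, 0.002, 0.0]
contact_force: [-0.8, 0.6, -1.3]
gripper_width: 0.0853
grasp_force: 0.0
```

```bash
python3 lt.py; python3 -c "
from h import *
p=cams.get_image('wrist'); save(p,'w7.png',1.5)"
```

```text
t 33.0 tcp box mm [ 64.2 -24.6 221.3] tilt 0.002 yawerr -1.368 roll 0.004 F [-0.6  0.8 -1.3] g 0.0
tab [ 52.1  35.2 202.6]
plate+x [  80.2 -102.   202.8]
torque [ 0.03 -0.05 -0.04]
side {'knob_grip': (0.5, [91.1, -1.1, 81.4]), 'latch_tip': (0.72, [-73.8, -0.5, 47.8]), 'rib_gap': (0.67, [56.4, -1.8, 58.7])}
top {'knob_grip': (0.51, [95.0, 3.8, 86.3]), 'latch_tip': (0.39, [53.0, 5.4, 58.6]), 'rib_gap': (0.68, [230.3, -333.6, -0.5])}
wrist {'knob_grip': (0.74, [89.8, 3.9, 83.7]), 'latch_tip': (0.62, [56.5, 0.0, 61.4]), 'rib_gap': (0.77, [54.9, -1.1, 56.2])}
```

View pics/w7.png

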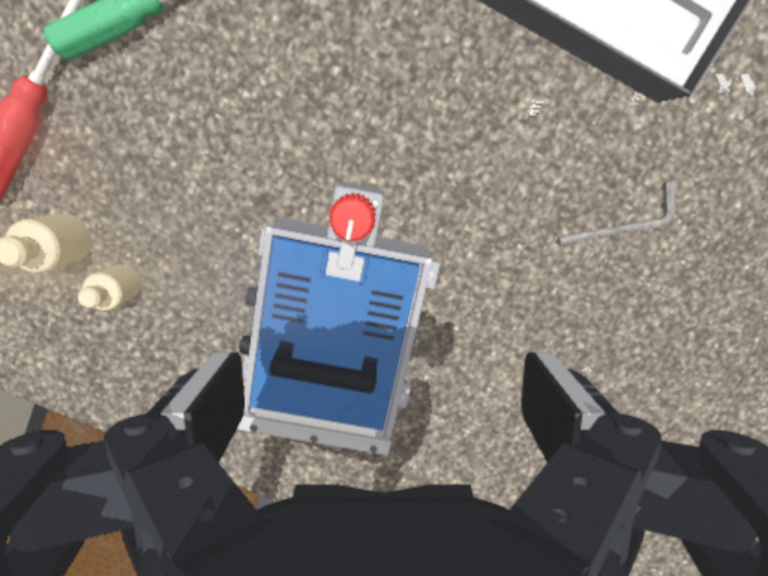

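The final view shows the cover flat inside the rim. The latch arm runs from the knob at (352,217) straight across the edge onto the wear pad at (345,265), midway between the ribs. The gripper is clear, and the tools and weights in view are undisturbed.

```bash
python3 -c "
from station import r
print(r.finish_job())"
```

```text
the job is handed in; nothing more can be done
None
```

I closed the box and handed the job in at about 33 s of the 54 s limit: the cover lies flat with its tab under the lip, and the latch arm rests on the wear pad between the ribs.

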